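# Set the chime bars out in scale order

## Robot

A 6-joint arm with a two-finger parallel gripper is mounted at the origin on the work surface. World frame = base frame: x ahead of the robot, y to its left, z up, the work surface at z = 0. Lengths are in m, angles in rad, forces in N, time in s.
With the tool pointing down it reaches from about 0.375 to 0.925 m from the base axis. Payload 5.7 kg.
Tool frame: the origin (TCP) lies midway between the tips of the shut fingers; the grasp point (between the pads) lies ctrl.pinch_z behind it (ctrl.pinch_z is the distance from the TCP to the grasp point, in m); z points along the fingers, x is the direction in which the jaws open and shut, and the axes are right-handed (so a half turn about z gives the same grasp; the last joint's range is limited). The gripper opens to 88 mm and grips with 3 to 60 N. Pads are 20 mm wide; open, the fingers measure 115 mm over their backs; the gripper's body (75 mm by 178 mm) begins 61 mm behind the grasp point.
Start: joints at [-1.255, 0.359, 1.51, -0, 1.272, -0.115], TCP at [0.251, -0.545, 0.223] pointing down, gripper open.
Joint ranges: [-2.97, 2.97], [-1.01, 2.36], [0.21, 2.38], [-0.96, 4.11], [0.2, 2.71], [-2.98, 2.98]. Speed limits (rad/s): [2.39, 2.39, 3.14, 3.14, 3.14, 3.14].

## Interface

Orientations are given as a unit quaternion [x, y, z, w].
In Python, from rig import ctrl gives the robot as it stands.
- The arm moves only by the shell command python3 -m crank 'ROWS' [FORCE]. ROWS is JSON, a list of rows, each a list of 7 numbers: the gripper's target within -1 to 1 (shut at 1, half-way at 0, fully open at -1), then the shift along the tool's x, y, z scaled (see below), then the turn, a rotation vector about the tool's x, y, z scaled (see below). In form: [[jaw, x, y, z, wx, wy, wz], ...]. A call has 1 to 12 rows; each row is the pose to reach, as a shift and turn from the pose commanded when the call began, along the tool's axes at that moment, turning the shorter way round; what a row does not reach only later rows make up. The controller multiplies each number of a shift by 200 mm and each number of a turn by pi rad. A row lasts 1/12 s, in which the tool goes at most 41.7 mm and 7.16 degrees, less where a joint would pass 70% of its speed; a pose out of reach is approached as far as the arm can. A call with a number of a shift or a turn outside -1 to 1 is refused whole. A call with a gripper value outside its range is refused whole. The fingers move at their own pace and stop on an object; FORCE is the grip in N (left out, the last holds). Time passes only in rows, so rows that repeat a pose let the fingers close. It gives the time, the measured TCP pose, the force and the opening at its end, in the units of the state.
- ctrl.observe(): the state, without advancing time (a new reading comes with each control period).
- ctrl.read_camera(name): name is "scene" or "side" or "wrist"; returns a dict with "color" (400x640x3 uint8, blue, green, red), "camera_matrix" (3x3 intrinsics, pixels), "extrinsics" (4x4, takes a point from world to camera coordinates). Camera axes: x right, y up, looking along -z (the intrinsics and any distortion apply to the point x, -y, -z); pixel columns grow to the right and rows downward; lengths in m; the calibration is good to about 2 mm. A picture is of the moment at which its call begins. There is no depth.
- ctrl.job_done(): hands the job in, once; it reports no verdict.
The state is a dict: "t": time; "q": joint angles; "qvel": joint speeds; "tau": joint torques, N m; "tool_pos": TCP position; "ee_rot": TCP orientation; "force": force on the tool from outside, world axes, zero at the start; "ft_torque": the same for the moment, N m; "opening": finger opening in m.
Only numpy, scipy, OpenCV 4.12 (cv2) and the standard library are available. Lean on these libraries where they do the work, as an engineer would, in place of code of your own. Each camera call takes 0.05 s, during which the arm holds its last target. There are 200 camera calls.

## Task

Set the four chime bars out on the row board in order of length for the next rehearsal: one bar on each felt pad, the longest on the pad next to the mallet, then ever shorter towards the metronome. Lay each bar upright, lengthwise along its pad and centred on it both ways; keep the bars from toppling over, and leave the mug where it stands.

Things in the scene. Friction and masses are not known exactly. Their poses are not given: they have to be found in the camera images.
- bar84: Loose chime bar 84 mm long: brown wooden block 84 x 36 x 30 mm, on top an aluminium plate 78 x 26 x 4 mm and two bolt heads, 39 mm high in all, about 110 g. Grip the wooden sides across the 36 mm. Origin: centre of its underside; x along its length, z up. The four bars differ only in length; at the start all lie on a black rubber mat 4 mm thick.
- bar106: Loose chime bar 106 mm long: brown wooden block 106 x 36 x 30 mm, on top an aluminium plate 100 x 26 x 4 mm and two bolt heads, 39 mm high in all, about 140 g. Grip the wooden sides across the 36 mm. Origin: centre of its underside; x along its length, z up. The four bars differ only in length; at the start all lie on a black rubber mat 4 mm thick.
- bar128: Loose chime bar 128 mm long: brown wooden block 128 x 36 x 30 mm, on top an aluminium plate 122 x 26 x 4 mm and two bolt heads, 39 mm high in all, about 170 g. Grip the wooden sides across the 36 mm. Origin: centre of its underside; x along its length, z up. The four bars differ only in length; at the start all lie on a black rubber mat 4 mm thick.
- bar150: Loose chime bar 150 mm long: brown wooden block 150 x 36 x 30 mm, on top an aluminium plate 144 x 26 x 4 mm and two bolt heads, 39 mm high in all, about 200 g. Grip the wooden sides across the 36 mm. Origin: centre of its underside; x along its length, z up. The four bars differ only in length; at the start all lie on a black rubber mat 4 mm thick.
- mark1: Grey felt pad 1 of 4, 170 x 44 mm, 3 mm thick, fixed on a dark wooden row board (200 x 380 mm, 18 mm high, turned up to 0.15 rad). Pads lie side by side 70 mm apart, 1 to 4 from the board's +y end to its -y end. Origin: centre of its underside (felt top 3 mm higher); x along the pad's length, y across, z up.
- mark2: Grey felt pad 2 of 4, 170 x 44 mm, 3 mm thick, fixed on a dark wooden row board (200 x 380 mm, 18 mm high, turned up to 0.15 rad). Pads lie side by side 70 mm apart, 1 to 4 from the board's +y end to its -y end. Origin: centre of its underside (felt top 3 mm higher); x along the pad's length, y across, z up.
- mark3: Grey felt pad 3 of 4, 170 x 44 mm, 3 mm thick, fixed on a dark wooden row board (200 x 380 mm, 18 mm high, turned up to 0.15 rad). Pads lie side by side 70 mm apart, 1 to 4 from the board's +y end to its -y end. Origin: centre of its underside (felt top 3 mm higher); x along the pad's length, y across, z up.
- mark4: Grey felt pad 4 of 4, 170 x 44 mm, 3 mm thick, fixed on a dark wooden row board (200 x 380 mm, 18 mm high, turned up to 0.15 rad). Pads lie side by side 70 mm apart, 1 to 4 from the board's +y end to its -y end. Origin: centre of its underside (felt top 3 mm higher); x along the pad's length, y across, z up.
- mallet_rest: Mallet rest fixed on one end of the row board, beyond pad 1 or 4, 65 mm from that pad's centre: pale wooden block 70 x 30 x 20 mm, a mallet lying on it (stick 8 mm thick, 150 mm overall, dark ball head 28 mm, top 38 mm up). Origin: centre of its underside. A black metronome 70 x 30 x 26 mm is fixed likewise at the other end.
- mug: White mug, a bystander standing loose beyond the work: 80 mm across, 90 mm high. Origin: centre of its underside.
There are look-alikes about, which are no part of the job. What is shaped like the bar150 but yellow is not meant. Leave any turquoise look-alike of the bar128 alone.

How it is judged:
At the end, for the whole second after the job is handed in: Longest bar on the pad by the mallet, then ever shorter. Each bar upright (0.1 rad) on its pad's felt (underside within 4 mm), centre within 13 mm of the pad's centre, lengthwise within 0.17 rad (either way round), released, at rest (((horizontal distance between mallet_rest and mark1 below 0.12 m and horizontal distance between bar150 and mark1 below 0.013 m and angle between the x axis of bar150 and the x axis of mark1, either way round below 0.17 rad and z of bar150 in the frame of mark1 between 0 and 0.007 m and horizontal distance between bar128 and mark2 below 0.013 m and angle between the x axis of bar128 and the x axis of mark2, either way round below 0.17 rad and z of bar128 in the frame of mark2 between 0 and 0.007 m and horizontal distance between bar106 and mark3 below 0.013 m and angle between the x axis of bar106 and the x axis of mark3, either way round below 0.17 rad and z of bar106 in the frame of mark3 between 0 and 0.007 m and horizontal distance between bar84 and mark4 below 0.013 m and angle between the x axis of bar84 and the x axis of mark4, either way round below 0.17 rad and z of bar84 in the frame of mark4 between 0 and 0.007 m) or (horizontal distance between mallet_rest and mark4 below 0.12 m and horizontal distance between bar150 and mark4 below 0.013 m and angle between the x axis of bar150 and the x axis of mark4, either way round below 0.17 rad and z of bar150 in the frame of mark4 between 0 and 0.007 m and horizontal distance between bar128 and mark3 below 0.013 m and angle between the x axis of bar128 and the x axis of mark3, either way round below 0.17 rad and z of bar128 in the frame of mark3 between 0 and 0.007 m and horizontal distance between bar106 and mark2 below 0.013 m and angle between the x axis of bar106 and the x axis of mark2, either way round below 0.17 rad and z of bar106 in the frame of mark2 between 0 and 0.007 m and horizontal distance between bar84 and mark1 below 0.013 m and angle between the x axis of bar84 and the x axis of mark1, either way round below 0.17 rad and z of bar84 in the frame of mark1 between 0 and 0.007 m)) and angle between each of bar84, bar106, bar128, bar150's own z axis and vertical below 0.1 rad and linear speed of each of bar84, bar106, bar128, bar150 below 0.02 m/s and angular speed of each of bar84, bar106, bar128, bar150 below 0.2 rad/s and contact force between each of bar84, bar106, bar128, bar150 and the fingers below 0.1 N); the robot touches nothing.
It fails at once if the 84 mm bar is toppled (tilted beyond 0.7 rad) (angle between bar84's own z axis and vertical above 0.7 rad).
It fails at once if the 106 mm bar is toppled (tilted beyond 0.7 rad) (angle between bar106's own z axis and vertical above 0.7 rad).
It fails at once if the 128 mm bar is toppled (tilted beyond 0.7 rad) (angle between bar128's own z axis and vertical above 0.7 rad).
It fails at once if the 150 mm bar is toppled (tilted beyond 0.7 rad) (angle between bar150's own z axis and vertical above 0.7 rad).
It fails at once if the mug is shifted by more than 25 mm (distance of mug from where it was at the start of the episode above 0.025 m).
It also fails if it takes over 107 s, if anything falls off the work surface, if the arm or the gripper's body presses on something with over 40 N, if the wrist force passes 120 N, or if a joint passes its speed limit or range.

## Working session

There is one attempt and no reset: what is moved stays moved. The work goes in short steps, Python scripts to look and compute and a shell command to move; the robot and the scene stay as the last step left them, time stands still between calls to the robot, and variables do not carry over. Pictures are saved under pics/ and viewed, about 12 in all and at most 16, crops included, and the job is handed in when it is done.

```bash
ls; mkdir -p pics; python3 - <<'E'
from rig import ctrl
import cv2,numpy as np
print(ctrl.observe(), ctrl.pinch_z)
for n in("scene","side","wrist"):
    r=ctrl.read_camera(n); cv2.imwrite(f"pics/{n}0.png",r["color"]); np.savez(f"{n}0.npz",**{k:v for k,v in r.items()})
    print(n,r["camera_matrix"].round(1).tolist(),r["extrinsics"].round(3).tolist(),r.keys())
E
```

```text
pics
{'t': 0.0, 'q': array([-1.25506797e+00,  3.59484884e-01,  1.51140368e+00, -3.15809749e-05,
        1.27249664e+00, -1.15103399e-01]), 'qvel': array([-0.00021916,  0.00157255, -0.00038909,  0.00065718, -0.0001238 ,
       -0.00032324]), 'tau': array([ 2.75918740e-05, -5.15371907e+01, -2.70730966e+01,  6.75208191e-02,
        3.50073678e-02, -1.22662536e-04]), 'tool_pos': array([ 0.25034527, -0.54453297,  0.22183251]), 'ee_rot': array([ 8.41912707e-01, -5.39613000e-01, -7.03591441e-04, -5.55424275e-04]), 'force': array([-0.39324283,  0.22855962,  0.41973339]), 'ft_torque': array([-0.035833  , -0.02055618,  0.03991449]), 'opening': 0.08766275575735341} 0.0187
scene [[414.6, 0.0, 313.3], [0.0, 414.6, 202.9], [0.0, 0.0, 1.0]] [[0.079, 0.997, 0.014, -0.086], [-0.772, 0.052, 0.634, 0.366], [0.631, -0.061, 0.773, -1.43], [0.0, 0.0, 0.0, 1.0]] dict_keys(['color', 'camera_matrix', 'extrinsics'])
side [[373.2, 0.0, 317.1], [0.0, 373.2, 195.6], [0.0, 0.0, 1.0]] [[-0.952, -0.305, 0.017, 0.509], [0.238, -0.706, 0.666, -0.14], [-0.191, 0.639, 0.745, -1.154], [0.0, 0.0, 0.0, 1.0]] dict_keys(['color', 'camera_matrix', 'extrinsics'])
wrist [[330.9, 0.0, 320.9], [0.0, 330.9, 193.7], [0.0, 0.0, 1.0]] [[0.417, -0.909, -0.001, -0.6], [0.868, 0.399, -0.294, 0.035], [0.268, 0.121, 0.956, -0.392], [0.0, 0.0, 0.0, 1.0]] dict_keys(['color', 'camera_matrix', 'extrinsics'])
```

View pics/scene0.png

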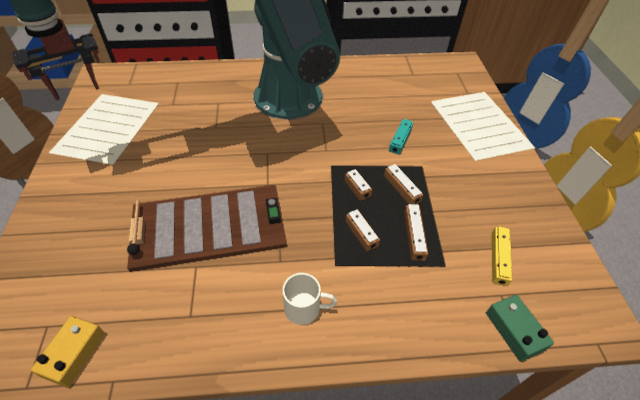

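View pics/side0.png

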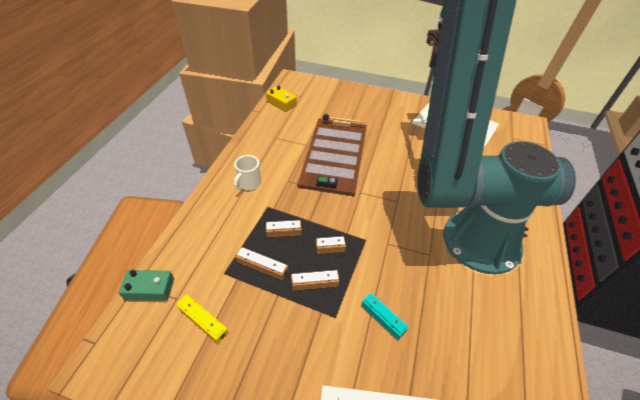

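The scene shows the mallet at the board's left (-y) end (135,235) and the metronome at (273,210), so mark4 takes the longest bar. 

Candidates:
- Bars with white plates on the mat: (358,184), (403,183), (363,230) and (416,232).
- Look-alikes to leave alone: turquoise (401,136) and yellow (502,255).

Next I measure the plates and pads from both cameras.

```bash
cat > h.py <<'E'
import numpy as np, cv2
from rig import ctrl
def back(r,uv,z):
    K,E=r["camera_matrix"],r["extrinsics"]; uv=np.atleast_2d(uv).astype(float)
    d=np.c_[uv,np.ones(len(uv))]@np.linalg.inv(K).T*[1,-1,-1]
    R,t=E[:3,:3],E[:3,3]; c=-R.T@t; d=d@R
    return c+d*((z-c[2])/d[:,2])[:,None]
def proj(r,P):
    p=np.atleast_2d(P)@r["extrinsics"][:3,:3].T+r["extrinsics"][:3,3]; p=p*[1,-1,-1]
    q=p@r["camera_matrix"].T; return q[:,:2]/q[:,2:]
def rects(r,mask,z,amin):
    "min-area rectangles on the plane z: centre, long side, short side, heading of the long side (deg)"
    out=[]
    for c in cv2.findContours(mask,cv2.RETR_EXTERNAL,cv2.CHAIN_APPROX_NONE)[0]:
        if cv2.contourArea(c)<amin: continue
        P=back(r,c[:,0],z)[:,:2]; (cx,cy),(w,h),_=b=cv2.minAreaRect((P*1000).astype(np.float32))
        v=cv2.boxPoints(b); e=max(v[1]-v[0],v[2]-v[1],key=np.linalg.norm)
        out.append((round(cx),round(cy),round(max(w,h)),round(min(w,h)),round(np.degrees(np.arctan2(e[1],e[0]))%180,1),c[:,0].mean(0).round().tolist()))
    return out
def white(r,vmin=150,smax=60):
    hsv=cv2.cvtColor(r["color"],cv2.COLOR_BGR2HSV)
    return hsv,cv2.morphologyEx(((hsv[...,1]<smax)&(hsv[...,2]>vmin)).astype(np.uint8),cv2.MORPH_CLOSE,np.ones((5,5)))
E
python3 - <<'E'
from h import *
for n in("scene","side"):
    r=dict(np.load(n+"0.npz")); hsv,m=white(r)
    print(n,"plates z=.038"); 
    for o in rects(r,m,.038,60):
        if 250<o[0]<900 and abs(o[1])<500 and o[2]<250: print(o)
    g=((hsv[...,1]<70)&(hsv[...,2]>80)).astype(np.uint8)
    print("pads z=.021")
    for o in rects(r,g,.021,300):
        if 100<o[2]<220: print(o)
r=dict(np.load("scene0.npz"));
print("mug",back(r,[[302,310]],0),"mallet",back(r,[[136,235]],.04),"metr",back(r,[[273,205]],.044))
im=r["color"]; cv2.imwrite("pics/crop1.png",np.hstack([cv2.resize(im[150:275,325:445],None,fx=3.2,fy=3.2),cv2.resize(im[175:275,120:295],(400,400))]))
E
```

```text
scene plates z=.038
(769, 2, 114, 106, np.float32(29.7), [309.0, 299.0])
(588, 163, 101, 27, np.float32(22.7), [363.0, 225.0])
(602, 297, 146, 27, np.float32(174.5), [417.0, 228.0])
(563, -330, 163, 39, np.float32(7.6), [164.0, 230.0])
(555, -260, 161, 38, np.float32(6.5), [193.0, 225.0])
(547, -192, 162, 41, np.float32(7.1), [221.0, 222.0])
(539, -124, 163, 41, np.float32(7.0), [248.0, 217.0])
(434, 176, 79, 27, np.float32(23.6), [359.0, 180.0])
(441, 300, 125, 28, np.float32(24.0), [404.0, 180.0])
pads z=.021
(762, 2, 118, 111, np.float32(31.3), [306.0, 298.0])
(576, 166, 106, 29, np.float32(22.7), [363.0, 225.0])
(590, 304, 149, 29, np.float32(174.8), [417.0, 228.0])
(551, -335, 173, 45, np.float32(6.5), [164.0, 230.0])
(543, -265, 173, 44, np.float32(6.6), [193.0, 226.0])
(535, -195, 173, 45, np.float32(6.7), [221.0, 222.0])
(526, -126, 173, 45, np.float32(6.8), [248.0, 218.0])
(435, -746, 218, 56, np.float32(20.9), [6.0, 204.0])
(426, 307, 128, 32, np.float32(23.8), [404.0, 180.0])
side plates z=.038
(446, 300, 124, 29, np.float32(23.9), [315.0, 276.0])
(607, 297, 146, 28, np.float32(174.4), [261.0, 259.0])
(438, 174, 79, 29, np.float32(23.8), [330.0, 241.0])
(593, 162, 101, 30, np.float32(23.0), [283.0, 225.0])
(522, -98, 167, 67, np.float32(6.5), [330.0, 171.0])
(794, -12, 170, 84, np.float32(116.2), [247.0, 173.0])
(540, -247, 181, 169, np.float32(96.5), [337.0, 147.0])
pads z=.021
(-308, 297, 191, 142, np.float32(89.8), [609.0, 363.0])
(449, 290, 126, 33, np.float32(23.7), [315.0, 276.0])
(612, 286, 149, 33, np.float32(174.0), [261.0, 259.0])
(528, -125, 172, 48, np.float32(6.7), [330.0, 171.0])
(803, -27, 174, 86, np.float32(116.2), [247.0, 173.0])
(536, -195, 172, 48, np.float32(6.5), [333.0, 157.0])
(544, -265, 172, 48, np.float32(6.4), [336.0, 145.0])
mug [[ 0.7862514  -0.00189501  0.        ]] mallet [[ 0.58122169 -0.39316934  0.04      ]] metr [[ 0.51298485 -0.05946903  0.044     ]]
```

View pics/crop1.png

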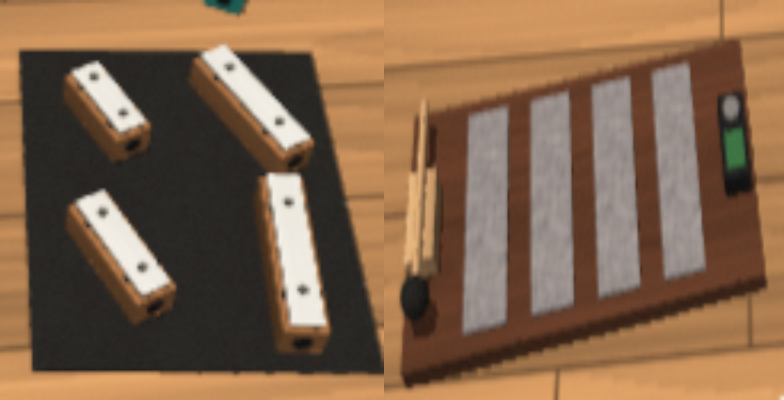

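Both cameras agree to within 5 mm, and each plate length matches (bar length minus 6 mm):

| Bar | Centre (mm) | Heading |
|---|---|---|
| 84 | (436,175) | 24° |
| 106 | (590,162) | 23° |
| 128 | (443,300) | 24° |
| 150 | (604,297) | 174.5° |

The pads measure 173x45 with 70 mm spacing, heading 6.6°. Mark4 is at (551,-335), next to the mallet. Next I plan the first move.

```bash
cat > go.py <<'E'
"usage: go.py x y z(mm, TCP) barheading(deg): shift and turn in move units; jaws across the bar"
import sys,numpy as np
from scipy.spatial.transform import Rotation as R
from rig import ctrl
s=ctrl.observe(); x,y,z,h=map(float,sys.argv[1:5])
r=R.from_quat(s["ee_rot"]); d=r.inv().apply(np.array([x,y,z])/1000-s["tool_pos"])/.2
best=[]
for a in(h-90,h+90):
    a=np.radians(a); X=[np.cos(a),np.sin(a),0]; Z=[0,0,-1]; g=R.from_matrix(np.c_[X,np.cross(Z,X),Z])
    best.append((r.inv()*g).as_rotvec()/np.pi)
w=min(best,key=np.linalg.norm); n=int(np.ceil(abs(d).max()))or 1
print("t %.2f q %s F %s open %.1f pos %s"%(s["t"],s["q"].round(2),s["force"].round(1),s["opening"]*1e3,(s["tool_pos"]*1e3).round(1)))
print("shift",d.round(4),"turn",w.round(4),"calls",n,"each",(d/n).round(4))
E
python3 go.py 604 297 130 174.5
```

```text
t 0.15 q [-1.26  0.36  1.51  0.    1.27 -0.12] F [-0.1  1.3  0.5] open 87.8 pos [ 250.4 -544.7  222. ]
shift [-3.0849 -3.3638  0.465 ] turn [1.000e-04 5.000e-04 1.677e-01] calls 4 each [-0.7712 -0.841   0.1162]
```

```bash
python3 -m crank '[[-1,-0.77,-0.84,0,0,0,0],[-1,-0.77,-0.84,0,0,0,0],[-1,-0.77,-0.84,0,0,0,0],[-1,-0.77,-0.84,0,0,0,0],[-1,-0.77,-0.84,0,0,0,0],[-1,-0.77,-0.84,0,0,0,0]]' 25
python3 -m crank '[[-1,-0.77,-0.84,0,0,0,0],[-1,-0.77,-0.84,0,0,0,0],[-1,-0.77,-0.84,0,0,0,0],[-1,-0.77,-0.84,0,0,0,0],[-1,-0.77,-0.84,0,0,0,0],[-1,-0.77,-0.84,0,0,0,0]]'
python3 -m crank '[[-1,-0.77,-0.84,0,0,0,0],[-1,-0.77,-0.84,0,0,0,0],[-1,-0.77,-0.84,0,0,0,0],[-1,-0.77,-0.84,0,0,0,0],[-1,-0.77,-0.84,0,0,0,0],[-1,-0.77,-0.84,0,0,0,0]]'
python3 -m crank '[[-1,-0.77,-0.84,0.4,0,0,0.168],[-1,-0.77,-0.84,0.4,0,0,0.168],[-1,-0.77,-0.84,0.4,0,0,0.168],[-1,-0.77,-0.84,0.4,0,0,0.168],[-1,-0.77,-0.84,0.4,0,0,0.168],[-1,-0.77,-0.84,0.4,0,0,0.168],[-1,-0.77,-0.84,0.4,0,0,0.168]]'
python3 go.py 604 297 80 174.5
```

```text
t: 0.65
tool_pos: [0.3391, -0.3302, 0.2222]
ee_rot: [0.842, -0.539, -0.001, -0.001]
force: [0.0, 0.3, -0.5]
opening: 0.0878
t: 1.15
tool_pos: [0.4278, -0.121, 0.2226]
ee_rot: [0.842, -0.539, -0.0, -0.001]
force: [0.4, -0.0, 0.5]
opening: 0.0879
t: 1.65
tool_pos: [0.5169, 0.0893, 0.2227]
ee_rot: [0.842, -0.539, -0.0, -0.001]
force: [0.2, -0.4, 0.2]
opening: 0.0879
t: 2.23
tool_pos: [0.6044, 0.3005, 0.1394]
ee_rot: [-0.673, 0.739, 0.001, -0.0]
force: [0.5, -0.0, 0.6]
opening: 0.0879
t 2.23 q [0.36 0.54 1.42 0.   1.18 2.02] F [ 0.5 -0.   0.6] open 87.9 pos [604.4 300.5 139.4]
shift [ 0.0183 -0.      0.2967] turn [0.0006 0.0005 0.0007] calls 1 each [ 0.0183 -0.      0.2967]
```

Let me refine all reachable plates from the wrist camera at this height (numbers only).

```bash
cat > wr.py <<'E'
import sys
from h import *
r=ctrl.read_camera("wrist"); hsv,m=white(r)
for o in rects(r,m,float(sys.argv[1]),200):
    if o[2]<250: print(o)
if len(sys.argv)>2: cv2.imwrite("pics/"+sys.argv[2],r["color"])
E
python3 wr.py .038 w1.png
```

```text
(418, 290, 68, 25, np.float32(24.3), [348.0, 370.0])
(490, 322, 26, 20, np.float32(114.3), [310.0, 310.0])
(589, 162, 101, 26, np.float32(22.5), [486.0, 193.0])
(604, 298, 145, 26, np.float32(174.0), [324.0, 187.0])
```

View pics/w1.png

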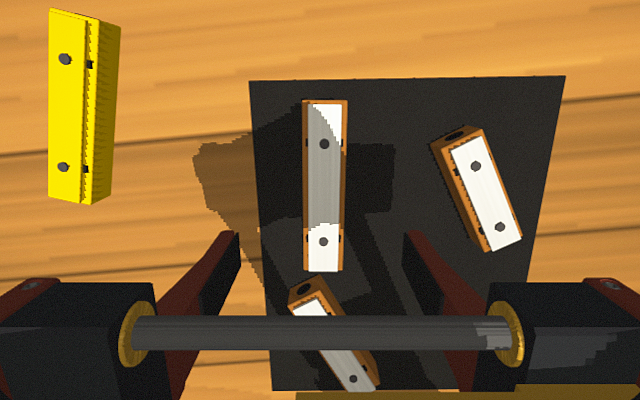

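The wrist view shows bar150 at pixel (324,187) between the jaws, at (604,298). The yellow look-alike is well off at (80,110). I'll descend and grip.

```bash
python3 -m crank '[[-1,0.012,0,0.2,0,0,0],[-1,0.012,0,0.4,0,0,0],[-1,0.012,0,0.56,0,0,0],[-1,0.012,0,0.62,0,0,0.002],[-1,0.012,0,0.655,0,0,0.002],[-1,0.012,0,0.655,0,0,0.002],[1,0.012,0,0.655,0,0,0.002],[1,0.012,0,0.655,0,0,0.002],[1,0.012,0,0.655,0,0,0.002],[1,0.012,0,0.655,0,0,0.002],[1,0.012,0,0.655,0,0,0.002],[1,0.012,0,0.655,0,0,0.002]]' 25
python3 -m crank '[[1,0,0,-0.05,0,0,0],[1,0,0,-0.2,0,0,0],[1,0,0,-0.4,0,0,0],[1,0,0,-0.55,0,0,0],[1,0,0,-0.55,0,0,0]]'
python3 go.py 551 -335 117 6.6
```

```text
t: 3.28
tool_pos: [0.604, 0.293, 0.0124]
ee_rot: [-0.67, 0.743, -0.0, 0.0]
force: [0.2, -0.6, -0.3]
opening: 0.0509
t: 3.7
tool_pos: [0.6082, 0.2946, 0.1297]
ee_rot: [-0.67, 0.743, -0.002, 0.006]
force: [0.5, -0.4, 0.4]
opening: 0.0177
t 3.70 q [0.35 0.54 1.44 0.   1.14 2.02] F [ 0.5 -0.4  0.4] open 17.7 pos [608.2 294.6 129.7]
shift [ 3.161  -0.0386  0.0468] turn [-0.0037  0.0013 -0.0695] calls 4 each [ 0.7902 -0.0097  0.0117]
```

The fingers close at about 75 mm/s, so I lifted too early. The grip is empty. I'll reopen, look again, and allow more closing time.

```bash
python3 -m crank '[[-0.6,0,0,0,0,0,0],[-0.6,0,0,0,0,0,0],[-0.6,0,0,0,0,0,0],[-0.6,0,0,0,0,0,0],[-0.6,0,0,0,0,0,0],[-0.6,0,0,0,0,0,0],[-0.6,0,0,0,0,0,0],[-0.6,0,0,0,0,0,0]]'
python3 wr.py .038; python3 go.py 604 298 8 174
```

```text
t: 4.37
tool_pos: [0.6035, 0.2928, 0.1212]
ee_rot: [-0.67, 0.743, 0.0, -0.0]
force: [-0.9, -0.4, 0.6]
opening: 0.0675
(437, 299, 68, 25, np.float32(24.4), [332.0, 370.0])
(589, 162, 101, 26, np.float32(22.5), [487.0, 198.0])
(603, 296, 146, 26, np.float32(174.3), [316.0, 193.0])
t 4.42 q [0.35 0.55 1.45 0.   1.14 2.02] F [ 0.4 -0.7 -0.1] open 69.7 pos [603.6 292.8 121.4]
shift [-2.630e-02  3.000e-04  5.669e-01] turn [ 0.0001 -0.      0.0005] calls 1 each [-2.630e-02  3.000e-04  5.669e-01]
```

```bash
python3 -m crank '[[-0.6,-0.022,0,0.2,0,0,0],[-0.6,-0.022,0,0.4,0,0,0],[-0.6,-0.022,0,0.5,0,0,0],[-0.6,-0.022,0,0.55,0,0,0],[-0.6,-0.022,0,0.565,0,0,0],[1,-0.022,0,0.565,0,0,0],[1,-0.022,0,0.565,0,0,0],[1,-0.022,0,0.565,0,0,0],[1,-0.022,0,0.565,0,0,0],[1,-0.022,0,0.565,0,0,0],[1,-0.022,0,0.565,0,0,0],[1,-0.022,0,0.565,0,0,0]]' 25
python3 -m crank '[[1,0,0,0,0,0,0],[1,0,0,0,0,0,0],[1,0,0,0,0,0,0],[1,0,0,-0.05,0,0,0],[1,0,0,-0.2,0,0,0],[1,0,0,-0.4,0,0,0],[1,0,0,-0.55,0,0,0],[1,0,0,-0.55,0,0,0],[1,0,0,-0.55,0,0,0]]'
python3 wr.py .16 w2.png; python3 go.py 551 -335 117 6.6
```

```text
t: 5.42
tool_pos: [0.6047, 0.2972, 0.0098]
ee_rot: [-0.67, 0.743, -0.0, 0.001]
force: [-0.7, -0.9, 6.8]
opening: 0.036
t: 6.17
tool_pos: [0.6055, 0.2978, 0.1211]
ee_rot: [-0.67, 0.743, -0.001, 0.002]
force: [-0.0, -0.1, -2.6]
opening: 0.0358
(563, 302, 24, 24, np.float32(84.2), [321.0, 370.0])
(637, 225, 51, 13, np.float32(22.5), [493.0, 200.0])
(635, 294, 84, 24, np.float32(174.1), [321.0, 214.0])
t 6.22 q [0.35 0.56 1.45 0.   1.14 2.03] F [-1.1 -0.2 -3.6] open 35.7 pos [603.8 297.1 118.9]
shift [ 3.1711 -0.0633  0.0087] turn [-0.      0.0001 -0.0695] calls 4 each [ 0.7928 -0.0158  0.0022]
```

View pics/w2.png

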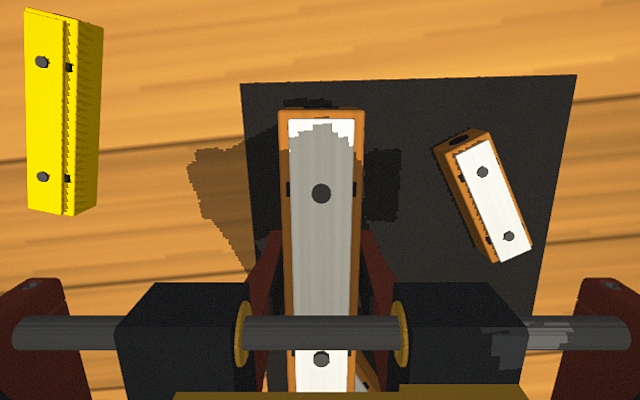

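Bar150 is held level, with bolts at (321,193) and (321,358). Moving it over mark4.

```bash
python3 -m crank '[[1,0.15,0,0,0,0,0],[1,0.32,0,0,0,0,0],[1,0.5,-0.01,0,0,0,0],[1,0.68,-0.01,0,0,0,0],[1,0.86,-0.016,0,0,0,0],[1,1,-0.016,0,0,0,0]]'
python3 -m crank '[[1,0.18,0,0,0,0,0],[1,0.36,0,0,0,0,0],[1,0.54,-0.01,0,0,0,0],[1,0.72,-0.01,0,0,0,0],[1,0.9,-0.016,0,0,0,0],[1,1,-0.016,0,0,0,0]]'
python3 -m crank '[[1,0.18,0,0,0,0,0],[1,0.36,0,0,0,0,-0.02],[1,0.54,-0.01,0,0,0,-0.04],[1,0.72,-0.02,0,0,0,-0.06],[1,0.9,-0.03,0,0,0,-0.07],[1,1,-0.03,0,0,0,-0.07],[1,1.0,-0.03,0,0,0,-0.07]]'
python3 -m crank '[[1,0.06,0,0,0,0,0],[1,0.12,0,0,0,0,0],[1,0.15,0,0,0,0,0],[1,0.15,0,0,0,0,0],[1,0.15,0,0,0,0,0],[1,0.15,0,0,0,0,0]]'
python3 wr.py .024 w3.png; python3 go.py 551 -335 26 6.6
```

```text
t: 6.72
tool_pos: [0.584, 0.0954, 0.1162]
ee_rot: [-0.67, 0.743, 0.001, -0.002]
force: [0.1, 0.4, -1.8]
opening: 0.036
t: 7.22
tool_pos: [0.567, -0.1044, 0.1164]
ee_rot: [-0.669, 0.743, 0.001, -0.002]
force: [0.3, 0.8, -2.2]
opening: 0.0357
t: 7.8
tool_pos: [0.553, -0.3049, 0.1162]
ee_rot: [0.746, -0.666, -0.001, 0.001]
force: [0.4, 0.4, -3.0]
opening: 0.0357
t: 8.3
tool_pos: [0.558, -0.3298, 0.1185]
ee_rot: [0.747, -0.664, -0.0, -0.0]
force: [-0.2, -0.1, -1.6]
opening: 0.0357
(381, -351, 51, 50, np.float32(96.8), [321.0, 370.0])
(441, -558, 34, 11, np.float32(96.7), [547.0, 341.0])
(503, -269, 61, 43, np.float32(6.7), [237.0, 245.0])
(499, -200, 85, 44, np.float32(6.7), [166.0, 247.0])
(533, -333, 175, 51, np.float32(6.7), [321.0, 214.0])
(622, -239, 22, 12, np.float32(139.9), [211.0, 104.0])
(577, -191, 87, 44, np.float32(6.7), [141.0, 145.0])
(534, -127, 157, 44, np.float32(6.7), [62.0, 179.0])
t 8.35 q [-0.64  0.53  1.51  0.    1.11  0.81] F [-0.3 -0.2 -2.3] open 36.1 pos [ 558.  -329.7  118.6]
shift [0.0223 0.0379 0.463 ] turn [0.0001 0.0002 0.0007] calls 1 each [0.0223 0.0379 0.463 ]
```

View pics/w3.png

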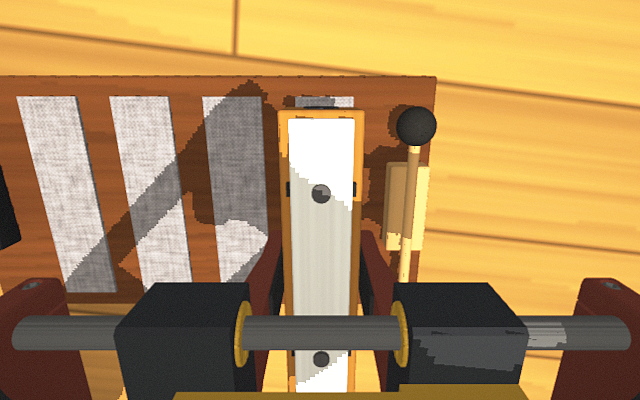

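Bar150 (bolt at (321,193)) hangs over mark4, with the mallet to its right at (408,200). Lowering and releasing with a limited opening.

```bash
python3 -m crank '[[1,0.022,0.038,0.1,0,0,0],[1,0.022,0.038,0.25,0,0,0],[1,0.022,0.038,0.35,0,0,0],[1,0.022,0.038,0.42,0,0,0],[1,0.022,0.038,0.445,0,0,0],[1,0.022,0.038,0.455,0,0,0],[1,0.022,0.038,0.462,0,0,0],[1,0.022,0.038,0.466,0,0,0],[1,0.022,0.038,0.466,0,0,0],[1,0.022,0.038,0.466,0,0,0]]'
python3 go.py 551 -335 26 6.6
python3 -m crank '[[-0.27,0,0,0,0,0,0],[-0.27,0,0,0,0,0,0],[-0.27,0,0,0,0,0,0],[-0.27,0,0,0,0,0,0],[-0.27,0,0,0,0,0,0],[-0.27,0,0,-0.05,0,0,0],[-0.27,0,0,-0.2,0,0,0],[-0.27,0,0,-0.4,0,0,0],[-0.27,0,0,-0.5,0,0,0],[-0.27,0,0,-0.5,0,0,0],[-0.27,0,0,-0.5,0,0,0]]'
python3 wr.py .055; python3 go.py 443.5 300 120 24
```

```text
t: 9.18
tool_pos: [0.5517, -0.3361, 0.0268]
ee_rot: [0.747, -0.665, 0.001, -0.0]
force: [-2.0, 1.7, 4.4]
opening: 0.0361
t 9.18 q [-0.65  0.64  1.58  0.    0.92  0.8 ] F [-2.   1.7  4.4] open 36.1 pos [ 551.7 -336.1   26.8]
shift [-0.0057  0.0027  0.004 ] turn [-0.0004 -0.0002  0.0005] calls 1 each [-0.0057  0.0027  0.004 ]
t: 10.1
tool_pos: [0.5521, -0.3367, 0.1276]
ee_rot: [0.747, -0.665, 0.002, -0.0]
force: [-0.6, 0.5, 0.4]
opening: 0.0556
(520, -269, 77, 33, np.float32(148.2), [237.0, 233.0])
(508, -216, 69, 39, np.float32(6.6), [164.0, 246.0])
(550, -337, 145, 27, np.float32(6.7), [320.0, 198.0])
(618, -326, 38, 36, np.float32(97.5), [307.0, 105.0])
(609, -260, 36, 28, np.float32(6.7), [213.0, 112.0])
(578, -208, 87, 39, np.float32(6.7), [141.0, 143.0])
(541, -150, 146, 39, np.float32(6.7), [61.0, 173.0])
t 10.15 q [-0.65  0.52  1.51  0.    1.12  0.8 ] F [0.4 1.3 0.2] open 55.8 pos [ 551.  -335.9  125.8]
shift [-3.2205  0.1636  0.0279] turn [-0.0001 -0.0001 -0.0962] calls 4 each [-0.8051  0.0409  0.007 ]
```

Bar150 sits at (550,-337), 6.7°, within 2 mm of mark4. Next is bar128.

```bash
python3 -m crank '[[-0.6,-0.2,0.01,0,0,0,0],[-0.6,-0.4,0.02,0,0,0,0],[-0.6,-0.6,0.03,0,0,0,0],[-0.6,-0.8,0.04,0,0,0,0],[-0.6,-1,0.05,0,0,0,0]]'
python3 -m crank '[[-0.6,-0.2,0.01,0,0,0,0],[-0.6,-0.4,0.02,0,0,0,0],[-0.6,-0.6,0.03,0,0,0,0],[-0.6,-0.8,0.04,0,0,0,0],[-0.6,-1,0.05,0,0,0,0]]'
python3 -m crank '[[-0.6,-0.2,0.01,0,0,0,0],[-0.6,-0.4,0.02,0,0,0,0],[-0.6,-0.6,0.03,0,0,0,0],[-0.6,-0.8,0.04,0,0,0,0],[-0.6,-1,0.05,0,0,0,0]]'
python3 -m crank '[[-0.6,-0.12,0.01,0,0,0,-0.035],[-0.6,-0.22,0.015,0,0,0,-0.07],[-0.6,-0.22,0.015,0,0,0,-0.096],[-0.6,-0.22,0.015,0,0,0,-0.096],[-0.6,-0.22,0.015,0,0,0,-0.096],[-0.6,-0.22,0.015,0,0,0,-0.096],[-0.6,-0.22,0.015,0,0,0,-0.096]]'
python3 wr.py .038; python3 go.py 443.5 300 8 24
```

```text
t: 10.57
tool_pos: [0.5156, -0.1363, 0.1236]
ee_rot: [0.747, -0.665, -0.002, 0.001]
force: [-0.3, 1.0, -0.3]
opening: 0.0703
t: 10.98
tool_pos: [0.4824, 0.0607, 0.124]
ee_rot: [0.747, -0.665, -0.001, 0.001]
force: [0.9, -0.4, -0.0]
opening: 0.0704
t: 11.4
tool_pos: [0.4493, 0.2578, 0.1239]
ee_rot: [0.747, -0.665, -0.001, 0.002]
force: [1.2, 0.1, -0.3]
opening: 0.07
t: 11.98
tool_pos: [0.4431, 0.2989, 0.125]
ee_rot: [0.838, -0.546, -0.0, 0.001]
force: [-0.4, 0.4, -0.3]
opening: 0.0704
(440, 176, 71, 26, np.float32(23.6), [454.0, 253.0])
(310, 515, 117, 22, np.float32(7.8), [11.0, 230.0])
(444, 301, 122, 26, np.float32(23.9), [318.0, 191.0])
(591, 162, 101, 27, np.float32(22.5), [578.0, 88.0])
t 12.03 q [0.46 0.38 1.76 0.   1.   1.62] F [ 1.3 -0.3 -0.3] open 70.1 pos [443.3 299.  125.2]
shift [-0.0041 -0.0034  0.5859] turn [ 0.0002 -0.     -0.001 ] calls 1 each [-0.0041 -0.0034  0.5859]
```

```bash
python3 -m crank '[[-0.6,-0.008,-0.007,0.2,0,0,0],[-0.6,-0.008,-0.007,0.4,0,0,0],[-0.6,-0.008,-0.007,0.52,0,0,0],[-0.6,-0.008,-0.007,0.57,0,0,0],[-0.6,-0.008,-0.007,0.584,0,0,0],[1,-0.008,-0.007,0.584,0,0,0],[1,-0.008,-0.007,0.584,0,0,0],[1,-0.008,-0.007,0.584,0,0,0],[1,-0.008,-0.007,0.584,0,0,0],[1,-0.008,-0.007,0.584,0,0,0],[1,-0.008,-0.007,0.584,0,0,0],[1,-0.008,-0.007,0.584,0,0,0]]' 25
python3 -m crank '[[1,0,0,0,0,0,0],[1,0,0,0,0,0,0],[1,0,0,-0.05,0,0,0],[1,0,0,-0.2,0,0,0],[1,0,0,-0.4,0,0,0],[1,0,0,-0.55,0,0,0],[1,0,0,-0.55,0,0,0],[1,0,0,-0.55,0,0,0],[1,0,0,-0.55,0,0,0]]'
python3 go.py 543.5 -265 117 6.6
```

```text
t: 13.03
tool_pos: [0.4446, 0.3022, 0.0096]
ee_rot: [0.839, -0.545, 0.0, -0.001]
force: [-0.8, -1.4, 7.2]
opening: 0.0359
t: 13.78
tool_pos: [0.4432, 0.3015, 0.1184]
ee_rot: [0.839, -0.545, -0.0, 0.0]
force: [0.3, -1.3, -1.6]
opening: 0.0356
t 13.78 q [0.47 0.39 1.76 0.   0.99 1.62] F [ 0.3 -1.3 -1.6] open 35.6 pos [443.2 301.5 118.4]
shift [2.7921 0.6923 0.0073] turn [ 0.0003 -0.      0.0965] calls 3 each [0.9307 0.2308 0.0024]
```

```bash
python3 -m crank '[[1,0.12,0.03,0,0,0,0],[1,0.3,0.07,0,0,0,0],[1,0.48,0.12,0,0,0,0],[1,0.66,0.16,0,0,0,0],[1,0.82,0.2,0,0,0,0],[1,0.93,0.23,0,0,0,0]]'
python3 -m crank '[[1,0.18,0.04,0,0,0,0],[1,0.36,0.09,0,0,0,0],[1,0.54,0.14,0,0,0,0],[1,0.72,0.18,0,0,0,0],[1,0.93,0.23,0,0,0,0]]'
python3 -m crank '[[1,0.18,0.04,0,0,0,0.02],[1,0.36,0.09,0,0,0,0.05],[1,0.54,0.14,0,0,0,0.08],[1,0.72,0.18,0,0,0,0.096],[1,0.85,0.21,0,0,0,0.096],[1,0.93,0.23,0,0,0,0.096],[1,0.93,0.23,0,0,0,0.096],[1,0.93,0.23,0,0,0,0.096],[1,0.93,0.23,0,0,0,0.096],[1,0.93,0.23,0,0,0,0.096]]'
python3 go.py 543.5 -265 25 6.6
```

```text
t: 14.28
tool_pos: [0.476, 0.1105, 0.1168]
ee_rot: [0.838, -0.545, -0.001, 0.002]
force: [0.5, -0.5, -1.5]
opening: 0.0354
t: 14.7
tool_pos: [0.5086, -0.0747, 0.1166]
ee_rot: [0.839, -0.545, -0.002, 0.001]
force: [0.7, 0.0, -1.3]
opening: 0.0359
t: 15.53
tool_pos: [0.5433, -0.2605, 0.118]
ee_rot: [0.748, -0.664, -0.001, -0.0]
force: [-0.3, -0.1, -1.3]
opening: 0.0359
t 15.53 q [-0.56  0.47  1.61  0.    1.06  0.89] F [-0.3 -0.1 -1.3] open 35.9 pos [ 543.3 -260.5  118. ]
shift [0.0234 0.001  0.4647] turn [0.0005 0.0006 0.0009] calls 1 each [0.0234 0.001  0.4647]
```

```bash
python3 -m crank '[[1,0.022,0.001,0.1,0,0,0],[1,0.022,0.001,0.25,0,0,0],[1,0.022,0.001,0.35,0,0,0],[1,0.022,0.001,0.42,0,0,0],[1,0.022,0.001,0.445,0,0,0],[1,0.022,0.001,0.455,0,0,0],[1,0.022,0.001,0.46,0,0,0],[1,0.022,0.001,0.464,0,0,0],[1,0.022,0.001,0.464,0,0,0],[1,0.022,0.001,0.464,0,0,0]]'
python3 -m crank '[[-0.27,0,0,0,0,0,0],[-0.27,0,0,0,0,0,0],[-0.27,0,0,0,0,0,0],[-0.27,0,0,0,0,0,0],[-0.27,0,0,0,0,0,0],[-0.27,0,0,-0.05,0,0,0],[-0.27,0,0,-0.2,0,0,0],[-0.27,0,0,-0.4,0,0,0],[-0.27,0,0,-0.5,0,0,0],[-0.27,0,0,-0.5,0,0,0],[-0.27,0,0,-0.5,0,0,0]]'
python3 wr.py .055 w4.png; python3 go.py 590 162 120 22.6
```

```text
t: 16.37
tool_pos: [0.5452, -0.2673, 0.0268]
ee_rot: [0.747, -0.665, 0.001, -0.0]
force: [-0.2, 1.0, -1.1]
opening: 0.0356
t: 17.28
tool_pos: [0.5456, -0.2676, 0.1279]
ee_rot: [0.747, -0.665, 0.002, -0.0]
force: [0.3, 0.4, -0.5]
opening: 0.0559
(512, -313, 53, 6, np.float32(9.0), [371.0, 251.0])
(506, -195, 62, 34, np.float32(148.1), [230.0, 242.0])
(507, -71, 17, 16, np.float32(42.0), [58.0, 224.0])
(498, -147, 62, 39, np.float32(6.3), [166.0, 252.0])
(543, -263, 125, 38, np.float32(7.6), [317.0, 213.0])
(557, -337, 132, 27, np.float32(6.7), [416.0, 188.0])
(616, -318, 39, 38, np.float32(96.7), [394.0, 108.0])
(609, -257, 39, 37, np.float32(96.7), [309.0, 110.0])
(607, -188, 25, 23, np.float32(6.7), [209.0, 103.0])
(566, -139, 95, 39, np.float32(6.7), [140.0, 147.0])
t 17.33 q [-0.57  0.47  1.6   0.    1.07  0.88] F [-0.2 -0.  -0.7] open 55.9 pos [ 544.5 -267.   126.3]
shift [-2.1037 -0.4757  0.031 ] turn [-0.0001 -0.0001 -0.0884] calls 3 each [-0.7012 -0.1586  0.0103]
```

View pics/w4.png

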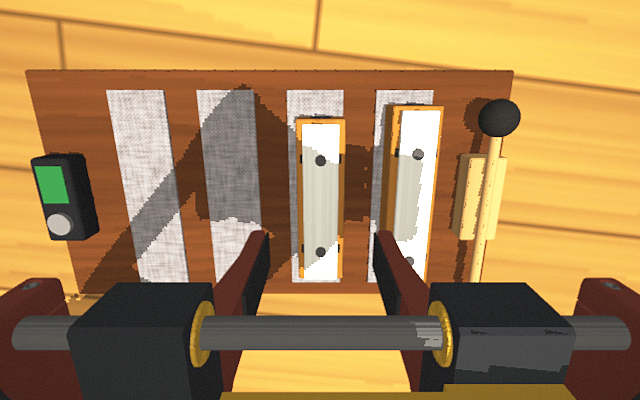

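Bar128 (bolts at (320,160) and (320,252)) lies along pad 3, about 2 mm off centre by the TCP. Bar150 is on pad 4. Next is bar106.

```bash
python3 -m crank '[[-0.6,-0.2,-0.04,0,0,0,0],[-0.6,-0.4,-0.09,0,0,0,0],[-0.6,-0.6,-0.14,0,0,0,0],[-0.6,-0.7,-0.16,0,0,0,0]]'
python3 -m crank '[[-0.6,-0.2,-0.04,0,0,0,0],[-0.6,-0.4,-0.09,0,0,0,0],[-0.6,-0.6,-0.14,0,0,0,0],[-0.6,-0.7,-0.16,0,0,0,0]]'
python3 -m crank '[[-0.6,-0.2,-0.04,0,0,0,-0.03],[-0.6,-0.4,-0.09,0,0,0,-0.06],[-0.6,-0.6,-0.14,0,0,0,-0.088],[-0.6,-0.7,-0.16,0,0,0,-0.088],[-0.6,-0.7,-0.16,0,0,0,-0.088],[-0.6,-0.7,-0.16,0,0,0,-0.088],[-0.6,-0.7,-0.16,0,0,0,-0.088],[-0.6,-0.7,-0.16,0,0,0,-0.088]]'
python3 wr.py .038; python3 go.py 590 162 8 22.6
```

```text
t: 17.67
tool_pos: [0.5581, -0.1199, 0.1238]
ee_rot: [0.747, -0.664, -0.003, 0.0]
force: [-0.3, 0.1, -0.5]
opening: 0.0702
t: 18.0
tool_pos: [0.574, 0.0227, 0.124]
ee_rot: [0.748, -0.664, -0.002, 0.0]
force: [0.4, 0.4, 0.7]
opening: 0.0704
t: 18.67
tool_pos: [0.5902, 0.1598, 0.125]
ee_rot: [0.831, -0.556, -0.001, 0.001]
force: [0.6, -0.5, 0.3]
opening: 0.0702
(413, 166, 29, 27, np.float32(22.4), [241.0, 362.0])
(590, 163, 100, 26, np.float32(22.5), [315.0, 193.0])
(764, 20, 71, 64, np.float32(112.4), [600.0, 47.0])
t 18.72 q [ 0.15  0.47  1.59 -0.    1.08  1.33] F [ 0.8  0.5 -0.8] open 70.0 pos [590.5 159.7 125.4]
shift [-0.0116 -0.0028  0.5868] turn [ 0.0005  0.     -0.001 ] calls 1 each [-0.0116 -0.0028  0.5868]
```

```bash
python3 -m crank '[[-0.6,-0.015,-0.004,0.2,0,0,0],[-0.6,-0.015,-0.004,0.4,0,0,0],[-0.6,-0.015,-0.004,0.52,0,0,0],[-0.6,-0.015,-0.004,0.57,0,0,0],[-0.6,-0.015,-0.004,0.584,0,0,0],[1,-0.015,-0.004,0.584,0,0,0],[1,-0.015,-0.004,0.584,0,0,0],[1,-0.015,-0.004,0.584,0,0,0],[1,-0.015,-0.004,0.584,0,0,0],[1,-0.015,-0.004,0.584,0,0,0],[1,-0.015,-0.004,0.584,0,0,0],[1,-0.015,-0.004,0.584,0,0,0]]' 25
python3 -m crank '[[1,0,0,0,0,0,0],[1,0,0,0,0,0,0],[1,0,0,-0.05,0,0,0],[1,0,0,-0.2,0,0,0],[1,0,0,-0.4,0,0,0],[1,0,0,-0.55,0,0,0],[1,0,0,-0.55,0,0,0],[1,0,0,-0.55,0,0,0],[1,0,0,-0.55,0,0,0]]'
python3 go.py 535.5 -195 117 6.6
```

```text
t: 19.72
tool_pos: [0.5912, 0.1646, 0.0101]
ee_rot: [0.832, -0.555, 0.001, -0.001]
force: [-1.3, -0.2, 6.4]
opening: 0.0361
t: 20.47
tool_pos: [0.5896, 0.1643, 0.1186]
ee_rot: [0.832, -0.555, -0.001, 0.0]
force: [-0.8, -0.4, -1.9]
opening: 0.0359
t 20.47 q [0.16 0.48 1.59 0.   1.07 1.34] F [-0.8 -0.4 -1.9] open 35.9 pos [589.6 164.3 118.6]
shift [1.5556 0.9382 0.0084] turn [0.0004 0.0001 0.0885] calls 2 each [0.7778 0.4691 0.0042]
```

```bash
python3 -m crank '[[1,0.12,0.07,0,0,0,0],[1,0.27,0.16,0,0,0,0],[1,0.43,0.26,0,0,0,0],[1,0.6,0.36,0,0,0,0],[1,0.78,0.47,0,0,0,0]]'
python3 -m crank '[[1,0.16,0.1,0,0,0,0.02],[1,0.32,0.19,0,0,0,0.04],[1,0.48,0.29,0,0,0,0.06],[1,0.62,0.37,0,0,0,0.08],[1,0.72,0.435,0,0,0,0.088],[1,0.78,0.47,0,0,0,0.088],[1,0.78,0.47,0,0,0,0.088],[1,0.78,0.47,0,0,0,0.088],[1,0.78,0.47,0,0,0,0.088],[1,0.78,0.47,0,0,0,0.088]]'
python3 go.py 535.5 -195 25 6.6
```

```text
t: 20.88
tool_pos: [0.5613, -0.016, 0.1168]
ee_rot: [0.832, -0.555, -0.002, 0.001]
force: [0.5, -1.0, -1.3]
opening: 0.0363
t: 21.72
tool_pos: [0.5363, -0.1936, 0.1185]
ee_rot: [0.748, -0.664, -0.001, -0.0]
force: [0.1, -1.2, -1.1]
opening: 0.0361
t 21.72 q [-0.47  0.43  1.69  0.    1.02  0.98] F [ 0.1 -1.2 -1.1] open 36.1 pos [ 536.3 -193.6  118.5]
shift [0.0071 0.0041 0.4676] turn [0.0003 0.0004 0.0011] calls 1 each [0.0071 0.0041 0.4676]
```

```bash
python3 -m crank '[[1,0.001,0.005,0.1,0,0,0],[1,0.001,0.005,0.25,0,0,0],[1,0.001,0.005,0.35,0,0,0],[1,0.001,0.005,0.42,0,0,0],[1,0.001,0.005,0.445,0,0,0],[1,0.001,0.005,0.455,0,0,0],[1,0.001,0.005,0.462,0,0,0],[1,0.001,0.005,0.466,0,0,0],[1,0.001,0.005,0.466,0,0,0],[1,0.001,0.005,0.466,0,0,0]]'
python3 -m crank '[[-0.27,0,0,0,0,0,0],[-0.27,0,0,0,0,0,0],[-0.27,0,0,0,0,0,0],[-0.27,0,0,0,0,0,0],[-0.27,0,0,0,0,0,0],[-0.27,0,0,-0.05,0,0,0],[-0.27,0,0,-0.2,0,0,0],[-0.27,0,0,-0.4,0,0,0],[-0.27,0,0,-0.5,0,0,0],[-0.27,0,0,-0.5,0,0,0],[-0.27,0,0,-0.5,0,0,0]]'
python3 go.py 436 176 120 23.6
```

```text
t: 22.55
tool_pos: [0.5367, -0.1958, 0.0271]
ee_rot: [0.747, -0.665, 0.001, -0.0]
force: [-0.6, 1.2, 3.6]
opening: 0.0359
t: 23.47
tool_pos: [0.5366, -0.1962, 0.1277]
ee_rot: [0.747, -0.665, 0.002, -0.0]
force: [0.1, 0.6, -0.7]
opening: 0.0557
t 23.47 q [-0.47  0.42  1.68  0.    1.04  0.98] F [ 0.1  0.6 -0.7] open 55.7 pos [ 536.6 -196.2  127.7]
shift [-1.9068  0.2832  0.034 ] turn [-0.0009 -0.0008 -0.094 ] calls 2 each [-0.9534  0.1416  0.017 ]
```

```bash
python3 -m crank '[[-0.6,-0.2,0.03,0,0,0,0],[-0.6,-0.4,0.06,0,0,0,0],[-0.6,-0.6,0.09,0,0,0,0],[-0.6,-0.8,0.12,0,0,0,0],[-0.6,-0.95,0.14,0,0,0,0]]'
python3 -m crank '[[-0.6,-0.2,0.03,0,0,0,-0.03],[-0.6,-0.4,0.06,0,0,0,-0.06],[-0.6,-0.6,0.09,0,0,0,-0.094],[-0.6,-0.8,0.12,0,0,0,-0.094],[-0.6,-0.95,0.14,0,0,0,-0.094],[-0.6,-0.95,0.14,0,0,0,-0.094],[-0.6,-0.95,0.14,0,0,0,-0.094],[-0.6,-0.95,0.14,0,0,0,-0.094],[-0.6,-0.95,0.14,0,0,0,-0.094]]'
python3 wr.py .038; python3 go.py 436 176 8 23.6
```

```text
t: 23.88
tool_pos: [0.4823, -0.0075, 0.1243]
ee_rot: [0.747, -0.665, -0.002, 0.001]
force: [0.2, -0.5, 0.4]
opening: 0.0701
t: 24.63
tool_pos: [0.4356, 0.1741, 0.1253]
ee_rot: [0.836, -0.548, -0.0, 0.001]
force: [-0.1, -0.0, -0.3]
opening: 0.0705
(479, -94, 47, 17, np.float32(39.4), [633.0, 272.0])
(501, -69, 18, 18, np.float32(39.1), [622.0, 241.0])
(437, 176, 79, 26, np.float32(23.7), [318.0, 194.0])
t 24.68 q [ 0.23  0.3   1.9  -0.    0.95  1.39] F [ 1.  -0.1 -0.7] open 70.3 pos [435.8 174.  125.5]
shift [-0.0088 -0.0053  0.5874] turn [ 0.0003 -0.     -0.0005] calls 1 each [-0.0088 -0.0053  0.5874]
```

```bash
python3 -m crank '[[-0.6,-0.007,-0.008,0.2,0,0,0],[-0.6,-0.007,-0.008,0.4,0,0,0],[-0.6,-0.007,-0.008,0.52,0,0,0],[-0.6,-0.007,-0.008,0.57,0,0,0],[-0.6,-0.007,-0.008,0.584,0,0,0],[1,-0.007,-0.008,0.584,0,0,0],[1,-0.007,-0.008,0.584,0,0,0],[1,-0.007,-0.008,0.584,0,0,0],[1,-0.007,-0.008,0.584,0,0,0],[1,-0.007,-0.008,0.584,0,0,0],[1,-0.007,-0.008,0.584,0,0,0],[1,-0.007,-0.008,0.584,0,0,0]]' 25
python3 -m crank '[[1,0,0,0,0,0,0],[1,0,0,0,0,0,0],[1,0,0,-0.05,0,0,0],[1,0,0,-0.2,0,0,0],[1,0,0,-0.4,0,0,0],[1,0,0,-0.55,0,0,0],[1,0,0,-0.55,0,0,0],[1,0,0,-0.55,0,0,0],[1,0,0,-0.55,0,0,0]]'
python3 go.py 527 -125.5 117 6.6
```

```text
t: 25.68
tool_pos: [0.4372, 0.1774, 0.0099]
ee_rot: [0.837, -0.547, 0.001, -0.001]
force: [0.0, -2.1, 8.2]
opening: 0.0358
t: 26.43
tool_pos: [0.4359, 0.1771, 0.1186]
ee_rot: [0.837, -0.547, -0.0, 0.0]
force: [-0.1, 0.8, -1.0]
opening: 0.0355
t 26.43 q [0.24 0.31 1.9  0.   0.93 1.4 ] F [-0.1  0.8 -1. ] open 35.5 pos [435.9 177.1 118.6]
shift [1.5687 0.1888 0.0078] turn [0.0002 0.     0.0945] calls 2 each [0.7844 0.0944 0.0039]
```

```bash
python3 -m crank '[[1,0.12,0.014,0,0,0,0],[1,0.27,0.032,0,0,0,0],[1,0.43,0.052,0,0,0,0],[1,0.6,0.072,0,0,0,0],[1,0.78,0.094,0,0,0,0]]'
python3 -m crank '[[1,0.16,0.02,0,0,0,0.02],[1,0.32,0.04,0,0,0,0.04],[1,0.48,0.06,0,0,0,0.06],[1,0.62,0.075,0,0,0,0.08],[1,0.72,0.087,0,0,0,0.094],[1,0.785,0.094,0,0,0,0.094],[1,0.785,0.094,0,0,0,0.094],[1,0.785,0.094,0,0,0,0.094],[1,0.785,0.094,0,0,0,0.094],[1,0.785,0.094,0,0,0,0.094]]'
python3 go.py 527 -125.5 25 6.6
```

```text
t: 26.85
tool_pos: [0.4802, 0.0258, 0.117]
ee_rot: [0.837, -0.547, -0.002, 0.001]
force: [-0.2, 0.3, -1.6]
opening: 0.0361
t: 27.68
tool_pos: [0.5265, -0.123, 0.1186]
ee_rot: [0.748, -0.664, -0.001, 0.0]
force: [0.4, -0.2, -0.6]
opening: 0.0359
t 27.68 q [-0.36  0.39  1.75  0.    1.    1.09] F [ 0.4 -0.2 -0.6] open 35.9 pos [ 526.5 -123.   118.6]
shift [ 0.0131 -0.0019  0.4678] turn [0.0005 0.0004 0.0011] calls 1 each [ 0.0131 -0.0019  0.4678]
```

```bash
python3 -m crank '[[1,0.006,0,0.1,0,0,0],[1,0.006,0,0.25,0,0,0],[1,0.006,0,0.35,0,0,0],[1,0.006,0,0.42,0,0,0],[1,0.006,0,0.445,0,0,0],[1,0.006,0,0.455,0,0,0],[1,0.006,0,0.462,0,0,0],[1,0.006,0,0.466,0,0,0],[1,0.006,0,0.466,0,0,0],[1,0.006,0,0.466,0,0,0]]'
python3 -m crank '[[-0.27,0,0,0,0,0,0],[-0.27,0,0,0,0,0,0],[-0.27,0,0,0,0,0,0],[-0.27,0,0,0,0,0,0],[-0.27,0,0,0,0,0,0],[-0.27,0,0,-0.05,0,0,0],[-0.27,0,0,-0.2,0,0,0],[-0.27,0,0,-0.4,0,0,0],[-0.27,0,0,-0.6,0,0,0],[-0.27,0,0,-0.8,0,0,0],[-0.27,0,0,-0.95,0,0,0],[-0.27,0,0,-0.95,0,0,0]]'
python3 -m crank '[[-0.27,-0.2,0.1,0,0,0,0],[-0.27,-0.4,0.2,0,0,0,0],[-0.27,-0.6,0.25,0,0,0,0],[-0.27,-0.8,0.25,0,0,0,0],[-0.27,-1,0.25,0,0,0,0],[-0.27,-1,0.25,0,0,0,0],[-0.27,-1,0.25,0,0,0,0],[-0.27,-1,0.25,0,0,0,0]]'
python3 - <<'E'
from h import *
for n in("scene","side"):
    r=ctrl.read_camera(n); hsv,m=white(r,200,40); print(n)
    for o in rects(r,m,.055,60):
        if 400<o[0]<900 and -450<o[1]<50 and o[2]<250: print(o)
    im=r["color"]; cv2.imwrite(f"pics/end_{n}.png",im)
    a=(130,300,100,360) if n=="scene" else (100,220,220,400)
    cv2.imwrite(f"pics/endc_{n}.png",cv2.resize(im[a[0]:a[1],a[2]:a[3]],None,fx=3,fy=3,interpolation=2))
E
```

```text
t: 28.52
tool_pos: [0.5285, -0.126, 0.0269]
ee_rot: [0.747, -0.665, 0.001, -0.0]
force: [-0.1, 0.1, 2.7]
opening: 0.0357
t: 29.52
tool_pos: [0.5316, -0.1272, 0.2234]
ee_rot: [0.747, -0.665, 0.006, -0.002]
force: [-0.0, 0.3, 0.6]
opening: 0.0559
t: 30.18
tool_pos: [0.4545, 0.0668, 0.2159]
ee_rot: [0.748, -0.664, 0.0, 0.0]
force: [0.3, -0.1, -0.1]
opening: 0.0558
scene
(771, 3, 99, 81, np.float32(37.2), [306.0, 291.0])
(542, -270, 123, 24, np.float32(6.7), [188.0, 216.0])
(548, -339, 145, 25, np.float32(6.8), [159.0, 220.0])
(533, -198, 101, 25, np.float32(6.8), [217.0, 212.0])
(525, -128, 79, 25, np.float32(6.6), [246.0, 208.0])
side
```

View pics/endc_scene.png

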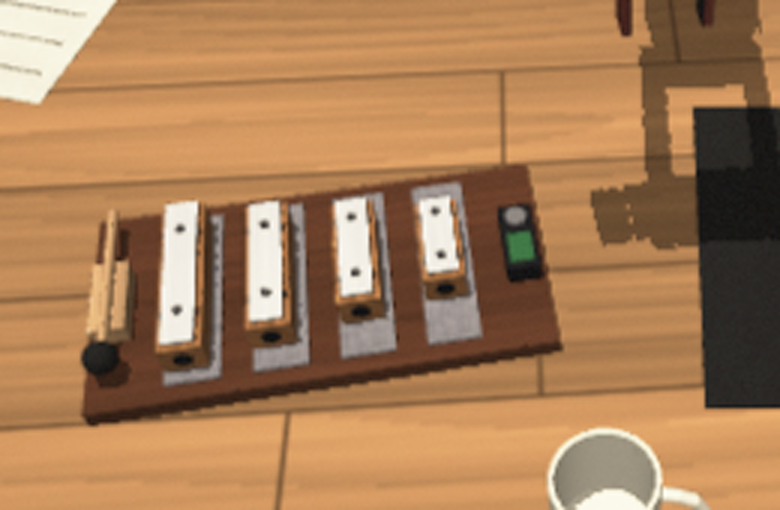

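View pics/end_side.png

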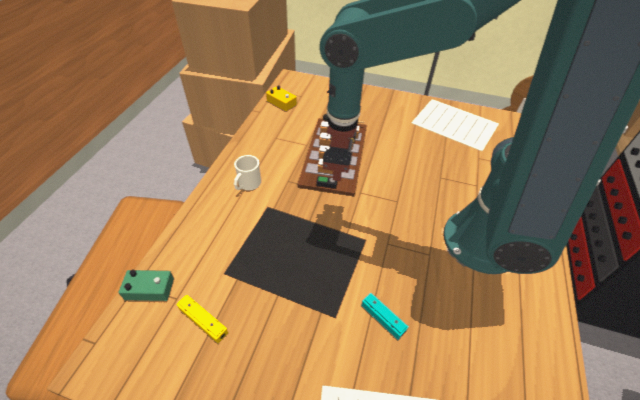

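The scene image shows the four bars lengthwise on their pads, longest by the mallet at crop pixel (105,300) and shortest by the metronome. The side view shows the mug and both look-alikes where they were. Handing in.

```bash
python3 -c "
from rig import ctrl
print(ctrl.job_done(), ctrl.observe()['t'])"
```

```text
the job is handed in; nothing more can be done
the job is handed in; nothing more can be done
```

All four chime bars are on the row board in order: bar150 on pad 4 next to the mallet, then bar128, bar106, and bar84 by the metronome. The job was handed in at about 30 s of the 107 s allowed. `job_done` gives no verdict.

- **Placement:** In the last scene picture each bar's centre was 3 to 5 mm from its pad's centre (13 mm allowed) and within about 0.3° of the pad's direction. The wrist camera and tool readings put them closer, at 1 to 2.5 mm.
- **Upright and clear:** In the picture the bars stand upright, and the gripper is well away from them. The mug and both look-alikes were still where they started.
- **What went wrong or couldn't be checked:** My first grip on bar150 closed on nothing because I lifted before the slow fingers had shut. I looked again, found the bar had barely moved, and repeated it. At the end the arm blocked the side camera's view of the board, so the final placement check rests on the scene camera and the tool readings.

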